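# Square a dish and a ramekin up against the corner fence

### The arm

A 6-joint arm with a two-finger parallel gripper is mounted at the origin on the work surface. World frame = base frame: x ahead of the robot, y to its left, z up, the work surface at z = 0. Lengths are in m, angles in degrees, forces in N, time in s.
With the tool pointing down it reaches from about 0.3 to 0.75 m from the base axis. Payload 8.5 kg.
Tool frame: the origin (TCP) lies at the very end of the fingers, on their centre line; the grasp point (between the pads) lies 19 mm behind it; z points along the fingers, y is the line along which they close (so a half turn about z gives the same grasp; the last joint's range is limited). The gripper opens to 85 mm and grips with 20 to 120 N. Pads are 22 mm wide; open, the fingers measure 114 mm over their backs; the gripper's body (76 mm by 85 mm) begins 54 mm behind the grasp point. The pads swing forward as they close: fully open they stand 13 mm farther back than shut.
Start: joints at [-84.242, 21.807, 74.336, -0, 83.858, -12.336], TCP at [0.171, -0.523, 0.231] pointing down, gripper open.
Joint ranges: [-178.18, 178.18], [-50.72, 133.34], [12.68, 142.11], [-81.47, 261.47], [9.98, 163.14], [-165.26, 165.26]. Speed limits (degrees/s): [136.94, 136.94, 180, 180, 180, 180].

### API

Orientations are given as a 3x3 rotation matrix whose columns are the frame's x, y, z axes.
In Python, from rig import observe, cams, ticket gives the robot as it stands.
- The arm moves only by the tool move_arm, never from a script. Its arguments are lists of equal length, an entry for each row: "jaw": the finger opening in cm, from 0 to 8.54; "dp": the shift along the tool's x, y, z in cm, a list of three; "turn": the turn, a rotation vector about the tool's x, y, z in rad, a list of three. In form: {"jaw": [jaw, ...], "dp": [[tx, ty, tz], ...], "turn": [[wx, wy, wz], ...]}. A call has 1 to 12 rows; each row shifts and turns the commanded pose from where the row before left it, along the tool's axes as they then stand; what a row does not reach is not made up. A row lasts 1/12 s, in which the tool goes at most 41.7 mm and 7.16 degrees, less where a joint would pass 70% of its speed; a pose out of reach is approached as far as the arm can. A call is refused whole if a number of a shift passes 4.17 or a number of a turn 0.125, either way. A call with a gripper value outside its range is refused whole. The fingers move at their own pace and stop on an object; "force" is the grip in N (left out, the last holds). Time passes only in rows, so rows that do not move let the fingers close. It gives the time, the measured TCP pose, the force, the opening and the grip force at its end, in the units of the state.
- observe(): the state, without advancing time (a new reading comes with each control period).
- cams.get_image(name): name is "side" or "top"; returns (picture, depth): 400x640x3 uint8, red, green, blue; 400x640 float32, m along the optical axis (not along the pixel's ray), 0 where there is no reading.
- cams.calibration(name): a dict with "vertical_fov" (degrees; the focal length in pixels is half the picture's height over the tangent of half this angle, whatever the lens; pixels are square), "cx", "cy" (the principal point, pixels), "view" (4x4, takes a point from world to camera coordinates). Camera axes: x right, y up, looking along -z (the intrinsics and any distortion apply to the point x, -y, -z); pixel columns grow to the right and rows downward; lengths in m; the calibration is good to about 2 mm. A picture is of the moment at which its call begins. calibration takes no time and is no camera call.
- ticket.close_job(): hands the job in; it is judged then, once.
Trained networks look in the newest picture that a camera, given by its name, has taken for a name from the list of things; names that differ only in an ending like _2 or _b are one class to them, and where a whole thing is asked for, a point or a joint stands for the part that bears it (a point fixed in the world has none). Each returns a list of dicts, best first, with "p" (0 to 1); they miss things now and then, are a little off and sometimes report something else, mostly with a low value. They report only what shows in the picture. A call takes as long as a camera call. They do not tell look-alikes from the thing itself.
- cams.spot_in(camera, query): "box" ([centre column, centre row, width, height] as shares, 0 to 1, of the picture: columns of its width, rows of its height, round what is visible of it).
- cams.outline_of(camera, query): "mask" (400x640 bool, what is visible of it) and "box" ([centre column, centre row, width, height] as shares, 0 to 1, of the picture: columns of its width, rows of its height, round what is visible of it).
- cams.mark_of(camera, query): "location" ([column, row] as shares, 0 to 1, of the picture: columns of its width, rows of its height: a listed point, or the origin of a listed thing).
The state is a dict: "time_s": time; "q": joint angles; "qvel": joint speeds; "joint_efforts": joint torques, N m; "position": TCP position; "tool_rot": TCP orientation; "ft_force": force on the tool from outside, world axes, zero at the start; "wrist_torque": the same for the moment, N m; "grip_width": finger opening in m; "gripper_force": force on a finger pad.
Only numpy, scipy, OpenCV 4.12 (cv2) and the standard library are available. Lean on these libraries where they do the work, as an engineer would, in place of code of your own. Each camera call takes 0.05 s, during which the arm holds its last target. There are 200 camera calls.

### The job

On the pottery decorating bench, push the rectangular white dish into the corner of the low wooden fence, its long side flush against the long rail and its end flush against the short stop, and push the wide, low round ramekin up against the long rail as well, so that it touches the free end of the dish. Only push them along the bench with the fingers: do not lift or tip them, and leave everything else where it is.

Things in the scene. Friction and masses are not known exactly. Their poses are not given: they have to be found in the camera images.
- fence: L-shaped light wood fence fixed to the bench, 28 mm high. Origin: inner corner, at bench height. Long rail: inner face is the plane x = 0, from y = 0 to -260 mm; rail at x = 0 to 22 mm. Short stop: inner face is y = 0, from x = 0 to -80 mm; stop at y = 0 to 25 mm. Inside the corner: x and y negative. x points roughly away from the robot (yaw within 15 degrees).
- dish: Loose rectangular open dish of white porcelain, 110 mm along its own x, 160 mm along its own y, 40 mm high, walls 7 mm, upright sides, about 0.45 kg. Origin: centre of its underside. It slides on the bench. It starts nearer the robot than the fence, its long side within about 20 degrees of the y direction.
- ramekin: Loose round open ramekin of white porcelain, upright sides, 88 mm in diameter, 50 mm high, wall 5 mm, about 0.22 kg: the wide low one, not the tall narrow cup. Origin: centre of its underside. It slides on the bench.
- tall_cup: Bystander, leave alone: loose tall narrow white porcelain cup, 66 mm across the rim, 75 mm high. Origin: centre of its underside.
- saucer: Bystander, leave alone: loose white saucer 104 mm across, 18 mm high. Origin: centre of its underside.
- pen: Bystander, leave alone: loose red marking pen with a steel end, 140 mm long, 9 mm thick, lying along its own x (from -55 to +85 mm). Origin: underside, 15 mm from mid-length.
- glaze_jar: Bystander, leave alone: loose glass jar with a black cap, 56 mm across, 70 mm high. Origin: centre of its underside.
- small_bowl: Bystander, leave alone: loose blue bowl, 100 mm across the rim, 45 mm high. Origin: centre of its underside.
- brush: Bystander, leave alone: loose wooden paint brush, 200 mm long, 8 mm thick, lying along its own y. Origin: underside, near its middle.
Mind the look-alikes: they are no part of the job. Leave any purple look-alike of the dish alone.

How it is judged:
By the outcome, as a careful person would: the job done as asked, in the order asked, and still so for the second after the job is handed in, with the robot touching nothing.
It also fails if it takes over 72 s, if anything falls off the work surface, if the arm or the gripper's body presses on something with over 40 N, if the wrist force passes 120 N, or if a joint passes its speed limit or range.

## Working session

There is one attempt and no reset: what is moved stays moved. The work goes in short steps, Python scripts to look and compute and a tool call to move; the robot and the scene stay as the last step left them, time stands still between calls to the robot, and variables do not carry over. Pictures are saved under pics/ and viewed, at most 10 in all, crops included, and the job is handed in when it is done.

Besides the shell and the picture viewer there is one more tool, called after "Call:" as name(argument=value, ...) on one line, values as JSON. move_arm: Moves the arm, as the interface text tells. Its arguments: {"type":"object","properties":{"jaw":{"type":"array","items":{"type":"number"}},"dp":{"type":"array","items":{"type":"array","items":{"type":"number"}}},"turn":{"type":"array","items":{"type":"array","items":{"type":"number"}}},"force":{"type":"number"}},"required":["jaw","dp","turn"]}

```bash
mkdir -p pics; cat > h.py <<'E'
import numpy as np, cv2
from rig import observe, cams, ticket
def K(n):
    c=cams.calibration(n); f=200/np.tan(np.radians(c["vertical_fov"])/2)
    return f,c["cx"],c["cy"],np.array(c["view"]),c
def cloud(n,depth):
    f,cx,cy,V,_=K(n); v,u=np.mgrid[0:400,0:640]
    P=np.stack([(u-cx)/f*depth,-(v-cy)/f*depth,-depth,np.ones_like(depth)],-1)
    W=P@np.linalg.inv(V).T; W=W[...,:3]; W[depth==0]=np.nan; return W
def proj(n,p):
    f,cx,cy,V,_=K(n); q=V@np.append(p,1); return cx+f*q[0]/-q[2], cy-f*q[1]/-q[2]
E
python3 - <<'E'
from h import *
for n in("top","side"):
    im,d=cams.get_image(n); cv2.imwrite(f"pics/{n}0.png",im[...,::-1]); np.savez(f"{n}0.npz",im=im,d=d)
    c=K(n); print(n,c[4])
    for q in("fence","dish","ramekin","tall_cup","saucer","pen","glaze_jar","small_bowl","brush"):
        r=cams.outline_of(n,q); W=cloud(n,d)
        print(q,[(round(float(x["p"]),2),(np.array(x["box"])*[640,400,640,400]).astype(int).tolist(),np.nanmedian(W[x["mask"]],0).round(3).tolist()) for x in r[:3]])
s=observe(); print(s["time_s"],s["tool_rot"])
E
```

```text
top {'vertical_fov': 49.24201478905499, 'cx': 320.40098057431493, 'cy': 193.9220329483522, 'view': array([[-0.0267222 , -0.99963096,  0.00488518,  0.03160751],
       [ 0.99275009, -0.02596473,  0.11735879, -0.53050957],
       [-0.11718864,  0.00798584,  0.99307756, -1.34128707],
       [ 0.        ,  0.        ,  0.        ,  1.        ]])}
fence [(0.73, [298, 167, 93, 30], [0.649, 0.13, 0.026])]
dish [(0.97, [312, 221, 53, 41], [0.45, 0.044, 0.008]), (0.84, [288, 108, 53, 60], [0.818, 0.112, 0.008]), (0.75, [216, 302, 64, 50], [0.205, 0.348, 0.008])]
ramekin [(0.71, [378, 222, 31, 27], [0.446, -0.162, 0.007])]
tall_cup [(0.65, [432, 185, 23, 18], [0.551, -0.334, 0.036])]
saucer [(0.8, [406, 138, 28, 28], [0.714, -0.261, 0.009])]
pen []
glaze_jar [(0.72, [209, 185, 18, 20], [0.57, 0.361, 0.066]), (0.3, [406, 138, 29, 30], [0.713, -0.261, 0.01])]
small_bowl [(0.76, [216, 232, 35, 31], [0.427, 0.357, 0.019])]
brush [(0.72, [208, 151, 57, 4], [0.69, 0.38, 0.006])]
side {'vertical_fov': 46.246137814997624, 'cx': 314.89444760567335, 'cy': 197.44360454013085, 'view': array([[-0.99424445,
[... 421 characters left out ...]
0.205, 0.354, 0.013])]
ramekin [(0.82, [342, 162, 32, 30], [0.447, -0.127, 0.03])]
tall_cup [(0.76, [309, 132, 18, 28], [0.547, -0.297, 0.05])]
saucer [(0.84, [251, 146, 36, 19], [0.716, -0.266, 0.009])]
pen [(0.94, [326, 259, 65, 9], [0.453, 0.239, 0.006])]
glaze_jar [(0.86, [251, 288, 32, 45], [0.57, 0.391, 0.047])]
small_bowl [(0.83, [332, 289, 51, 45], [0.426, 0.336, 0.027]), (0.42, [243, 213, 45, 78], [0.646, 0.194, 0.026]), (0.31, [330, 208, 62, 57], [0.452, 0.046, 0.014])]
brush [(0.83, [193, 292, 26, 43], [0.689, 0.368, 0.007])]
1.0 [[ 9.50544541e-01  3.10588272e-01  1.42385167e-05]
 [ 3.10588272e-01 -9.50544541e-01 -1.78476172e-05]
 [ 7.99108376e-06  2.13872714e-05 -1.00000000e+00]]
```

View pics/top0.png

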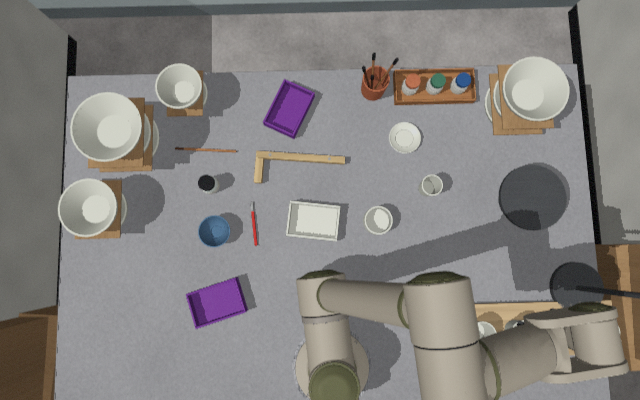

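View pics/side0.png

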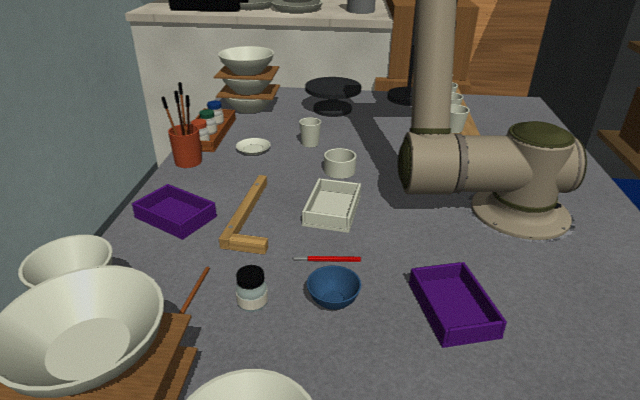

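The top view shows the white dish at (312,221), two purple look-alikes at (290,108) and (217,302), and the fence corner at about (264,157). For the ramekin there are two candidates: the round pot at (378,221) and the cup at (432,185). The pot at (378,221) is wider and lower, so it fits. I'll confirm with a crop and measure.

```bash
cat >> h.py <<'E'
from scipy.optimize import least_squares
def rect(P):
    (c,s,a)=cv2.minAreaRect((P[:,:2]*1000).astype(np.float32)); return np.array(c)/1000,np.array(s),a
def circ(P,r=None):
    P=P[:,:2]
    f=lambda x:np.hypot(P[:,0]-x[0],P[:,1]-x[1])-(x[2] if r is None else r)
    return least_squares(f,[*P.mean(0),.044],loss="soft_l1",f_scale=.002).x
def region(W,c,R,z0,z1):
    m=(np.hypot(W[...,0]-c[0],W[...,1]-c[1])<R)&(W[...,2]>z0)&(W[...,2]<z1); return W[m]
E
python3 - <<'E'
from h import *
a=[]
for n in("side","top"):
    z=np.load(n+"0.npz"); W=cloud(n,z["d"]); 
    im=z["im"]
    if n=="side": a.append(cv2.resize(im[110:250,220:380,::-1],(400,350),interpolation=cv2.INTER_CUBIC))
    else: a.append(cv2.resize(im[135:255,240:450,::-1],(400,230),interpolation=cv2.INTER_CUBIC))
    print(n,"bench z",np.nanmedian(region(W,(.5,.2),.02,-.02,.02)[:,2]))
    D=region(W,(.45,.043),.11,.034,.05); print("dish",len(D),rect(D),D.mean(0))
    R=region(W,(.447,-.145),.07,.042,.06); print("ram",len(R),circ(R),circ(R,.0415))
    F=region(W,(.64,.1),.2,.02,.034); print("fence",len(F),rect(F))
    np.save(n+"F.npy",F)
    C=region(W,(.548,-.32),.06,.068,.085); print("cup",len(C),C.mean(0))
    C=region(W,(.715,-.263),.06,.012,.025); print("saucer",len(C),C.mean(0))
cv2.imwrite("pics/crop.png",np.vstack([a[0],a[1]]))
E
```

```text
side bench z -0.0006410107277345922
dish 489 (array([0.45098358, 0.04853213]), array([163.50892639, 109.86823273]), 82.27642822265625) [0.45186465 0.05784736 0.03803251]
ram 202 [ 0.44720095 -0.15239709  0.04148941] [ 0.44720078 -0.15239773  0.044     ]
fence 1729 (array([0.63971027, 0.1040722 ]), array([390.70025635, 286.17987061]), 31.03890037536621)
cup 103 [ 0.54921043 -0.31539005  0.07214097]
saucer 160 [ 0.71685212 -0.26874723  0.01520072]
top bench z -0.00019284475584480099
dish 354 (array([0.44986261, 0.04339916]), array([159.68008423, 109.95632935]), 82.32646179199219) [0.44921819 0.04310204 0.03894867]
ram 144 [ 0.44526136 -0.15806412  0.0412218 ] [ 0.4452638 -0.1580499  0.044    ]
fence 952 (array([0.6371106 , 0.08347271]), array([282.29522705, 382.78735352]), 76.96369934082031)
cup 94 [ 0.54905065 -0.32559448  0.0741546 ]
saucer 296 [ 0.71292697 -0.26138927  0.01570472]
```

View pics/crop.png

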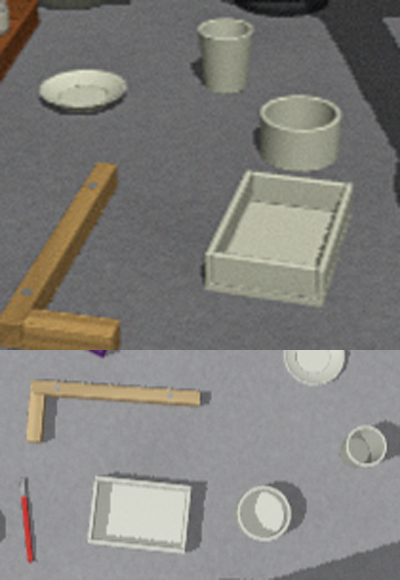

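The crop confirms it. The wide low ramekin is the pot at (378,221), the taller narrow cup at (432,185) stays put, and the only white dish is at (312,221). Next I need the fence pose.

```bash
cat >> h.py <<'E'
def fence(n,im,d):
    W=cloud(n,d); hsv=cv2.cvtColor(im,cv2.COLOR_RGB2HSV)
    m=(hsv[...,1]>70)&(hsv[...,0]>8)&(hsv[...,0]<28)&(W[...,2]>.016)&(W[...,2]<.034)&(np.hypot(W[...,0]-.63,W[...,1]-.07)<.2)
    P=W[m]; g=[]
    f,cx,cy,V,_=K(n)
    def sdf(x):
        c,s=np.cos(x[2]),np.sin(x[2]); q=(P[:,:2]-x[:2])@np.array([[c,-s],[s,c]])
        def box(q,lo,hi):
            a=np.maximum(np.array(lo)-q,q-np.array(hi)); return np.hypot(*np.maximum(a,0).T)+np.minimum(a.max(1),0)
        return np.minimum(box(q,[0,-.26],[.022,.025]),box(q,[-.08,0],[.022,.025]))
    x0=[.65,.17,0.]
    from scipy.optimize import minimize
    r=minimize(lambda x:np.sum(np.minimum(np.maximum(sdf(x),0),.01)**2),x0,method="Nelder-Mead",options=dict(initial_simplex=np.array([x0,[.66,.17,0],[.65,.19,0],[.65,.17,.1]]),xatol=1e-5,fatol=1e-10,maxiter=3000))
    return r.x,len(P),r.fun,P
E
python3 - <<'E'
from h import *
for n in("side","top"):
    z=np.load(n+"0.npz"); x,N,f,P=fence(n,z["im"],z["d"]); print(n,x,np.degrees(x[2]),N,f)
    top=P[P[:,2]>.023]
    rail=top[top[:,1]<.14]; stop=top[top[:,0]<.63]
    print("rail",rect(rail),"stop",rect(stop))
    # inner edge of rail per y bin
    b=np.arange(-.1,.15,.02)
    print([(round(float(v),3),round(float(q[:,0].min()),4),round(float(q[:,0].max()),4)) for v in b for q in[rail[abs(rail[:,1]-v)<.006]] if len(q)>3])
    print("stop y range",np.percentile(stop[:,1],[2,98]), "x",stop[:,0].min())
for s in ("top","side"):
    z=np.load(s+"0.npz"); W=cloud(s,z["d"]); R=region(W,(.447,-.145),.07,.03,.06); print(s,rect(R),R[:,1].min(),R[:,1].max())
    D=region(W,(.45,.043),.11,.034,.05);print(cv2.boxPoints(cv2.minAreaRect((D[:,:2]*1000).astype(np.float32))))
E
```

```text
side [ 0.65513991  0.20267889 -0.09199147] -5.270722938252847 1160 3.9863880236788204e-05
rail (array([0.65156293, 0.04073293]), array([200.5160675,  21.768713 ]), 84.63195037841797) stop (array([0.60350049, 0.21971687]), array([28.74057388, 52.73189926]), 83.35113525390625)
[(-0.06, 0.6347, 0.648), (-0.04, 0.6335, 0.6538), (-0.02, 0.635, 0.6555), (0.0, 0.6371, 0.6578), (0.02, 0.6393, 0.6596), (0.04, 0.6406, 0.6619), (0.06, 0.6431, 0.6623), (0.08, 0.6445, 0.6643), (0.1, 0.6468, 0.6672), (0.12, 0.6489, 0.6693), (0.14, 0.6504, 0.6695)]
stop y range [0.20635162 0.23378145] x 0.577516868357467
top [ 0.65360236  0.19617321 -0.09536216] -5.463849503874544 778 5.655930537973278e-08
rail (array([0.64997327, 0.03972388]), array([202.3674469 ,  21.07943726]), 84.65289306640625) stop (array([0.60331061, 0.21348882]), array([24.86307335, 53.52064514]), 82.07508850097656)
[(-0.06, 0.6314, 0.6487), (-0.04, 0.6325, 0.6517), (-0.02, 0.6336, 0.6525), (0.0, 0.6369, 0.6569), (0.02, 0.6372, 0.6576), (0.04, 0.6406, 0.6599), (0.06, 0.6416, 0.6617), (0.08, 0.645, 0.662), (0.1, 0.6447, 0.6656), (0.12, 0.647, 0.6658), (0.14, 0.6496, 0.6694)]
stop y range [0.20074288 0.22636063] x 0.5774715439050502
top (array([ 0.44534155, -0.15790753]), array([86.38519287, 83.81912994]), 88.49756622314453) -0.2011896411068522 -0.11476337664405635
[[384.71585  -28.384766]
 [493.68753  -43.06707 ]
 [515.0094   115.18308 ]
 [406.0377   129.86539 ]]
side (array([ 0.44675439, -0.15256381]), array([84.92777252, 90.72444916]), 6.958523750305176) -0.19884084893885356 -0.10646990766278863
[[385.56052  -25.097847]
 [494.43204  -39.863464]
 [516.4066   122.16211 ]
 [407.53513  136.92773 ]]
```

The fence corner is near (0.6536, 0.196) with yaw about -5.4°, and the dish is at yaw -7.7°, so I'll square the tool to the fence and go behind the dish.

Call:
move_arm(jaw=[8.5, 8.5, 8.5, 8.5, 8.5, 8.5, 8.5, 8.5, 8.5, 8.5, 8.5, 8.5], dp=[[0, 0, 0], [0, 0, 0], [0, 0, 0], [0, 0, 0], [0.8, -3.6, 0], [0.8, -3.6, 0], [0.8, -3.6, 0], [0.8, -3.6, 0], [0.8, -3.6, 0], [0.8, -3.6, 0], [0.8, -3.6, 0], [0.8, -3.6, 0]], turn=[[0, 0, 0.1025], [0, 0, 0.1025], [0, 0, 0.1025], [0, 0, 0.1025], [0, 0, 0], [0, 0, 0], [0, 0, 0], [0, 0, 0], [0, 0, 0], [0, 0, 0], [0, 0, 0], [0, 0, 0]])

```text
time_s: 2.0
position: [0.2617, -0.2404, 0.2314]
tool_rot: [[0.996, -0.095, 0.0], [-0.095, -0.996, -0.0], [0.0, 0.0, -1.0]]
ft_force: [1.0, -0.1, -0.4]
grip_width: 0.0852
gripper_force: 0.0
```

```bash
cat >> h.py <<'E'
FO=np.array([.6536,.1962]); FY=np.radians(-5.4)
FR=np.array([[np.cos(FY),-np.sin(FY)],[np.sin(FY),np.cos(FY)]])
def tf(p): return (np.array(p)[:2]-FO)@FR
def st():
    s=observe(); R=np.array(s["tool_rot"]); p=s["position"]
    print("t",s["time_s"],"fence xy mm",(tf(p)*1000).round(1),"z",round(p[2]*1000,1),"yaw",round(float(np.degrees(np.arctan2(R[1,0],R[0,0]))),2),"q",np.round(s["q"],0),"f",np.round(s["ft_force"],1),"w",s["grip_width"])
E
python3 -c "
from h import *
st()"
```

```text
t 2.0 fence xy mm [-349.1 -471.5] z 231.4 yaw -5.43 q [-62.   2. 101.   0.  77.  34.] f [ 1.  -0.1 -0.4] w 0.08515232798642068
```

Call:
move_arm(jaw=[8.5, 8.5, 8.5, 8.5, 8.5, 8.5, 8.5, 8.5, 8.5, 8.5, 8.5, 8.5], dp=[[0.8, -3.75, 0], [0.8, -3.75, 0], [0.8, -3.75, 0], [0.8, -3.75, 0], [0.8, -3.75, 0], [0.8, -3.75, 0], [0.8, -3.75, 0], [0.8, -3.75, 0], [0, 0, 3.5], [0, 0, 3.5], [0, 0, 3.5], [0, 0, 3.5]], turn=[[0, 0, 0], [0, 0, 0], [0, 0, 0], [0, 0, 0], [0, 0, 0], [0, 0, 0], [0, 0, 0], [0, 0, 0], [0, 0, 0], [0, 0, 0], [0, 0, 0], [0, 0, 0]])

```text
time_s: 3.0
position: [0.3535, 0.051, 0.0903]
tool_rot: [[0.996, -0.093, 0.002], [-0.093, -0.996, -0.0], [0.002, 0.0, -1.0]]
ft_force: [1.3, -0.3, 0.4]
grip_width: 0.085
gripper_force: 0.0
```

```bash
python3 -c "
from h import *
st()"
```

```text
t 3.0 fence xy mm [-285.1 -172.8] z 90.3 yaw -5.32 q [-11.  14. 115.  -0.  50.  84.] f [ 1.3 -0.3  0.4] w 0.0850150036420489
```

Call:
move_arm(jaw=[8.5, 8.5, 8.5, 8.5, 8.5, 8.5, 8.5, 8.5, 8.5, 8.5, 8.5, 8.5], dp=[[0, 0, 3], [0, 0, 3], [0, 0, 1.9], [0, 0, 0], [1.2, 0, 0], [1, 0, 0], [0.5, 0, 0], [0.5, 0, 0], [0.5, 0, 0], [0.8, 0, 0], [0.8, 0, 0], [0.8, 0, 0]], turn=[[0, 0, 0], [0, 0, 0], [0, 0, 0], [0, 0, 0], [0, 0, 0], [0, 0, 0], [0, 0, 0], [0, 0, 0], [0, 0, 0], [0, 0, 0], [0, 0, 0], [0, 0, 0]])

```text
time_s: 4.0
position: [0.4133, 0.0452, 0.0127]
tool_rot: [[0.996, -0.094, -0.002], [-0.094, -0.996, 0.0], [-0.002, -0.0, -1.0]]
ft_force: [-4.7, -0.3, 4.5]
grip_width: 0.0848
gripper_force: 2.8
```

```bash
cat >> h.py <<'E'
def look(tag,c=None,view=False):
    im,d=cams.get_image("top"); W=cloud("top",d)
    r=[x for x in cams.outline_of("top","dish")]
    for x in r:
        m=cv2.dilate(x["mask"].astype(np.uint8),np.ones((5,5)))>0; hs=cv2.cvtColor(im,cv2.COLOR_RGB2HSV)[...,1]
        P=W[m&(W[...,2]>.034)&(W[...,2]<.046)&(hs<60)]
        if len(P)>100:
            cc,s,a=rect(P); b=cv2.boxPoints((cc*1000,s,a))/1000
            print("dish",len(P),(tf(cc)*1000).round(1),s.round(1),"yaw",round((a+45)%90-45,2),"rel fence",round((a+45)%90-45-np.degrees(FY),2)); 
            print((np.array([tf(q) for q in b])*1000).round(1).tolist())
    for x in cams.outline_of("top","ramekin")[:2]:
        m=cv2.dilate(x["mask"].astype(np.uint8),np.ones((5,5)))>0
        P=W[m&(W[...,2]>.042)&(W[...,2]<.056)]
        if len(P)>30: q=circ(P); print("ram",len(P),x["p"],(tf(q)*1000).round(1),q[2])
    if view: cv2.imwrite(f"pics/{tag}.png",cv2.resize(im[120:270,220:460,::-1],(800,500),interpolation=cv2.INTER_CUBIC))
E
python3 -c "
from h import *
st();look('a')"
```

```text
t 4.0 fence xy mm [-225. -173.] z 12.7 yaw -5.37 q [-10.  28. 112.   0.  40.  85.] f [-4.7 -0.3  4.5] w 0.08476962309493752
dish 196 [-138.9 -168.6] [162.3  75.4] yaw -1.54 rel fence 3.86
[[-171.1, -252.1], [-95.8, -247.1], [-106.8, -85.1], [-182.0, -90.2]]
ram 144 0.85 [-174.  -372.1] 0.04116173277159488
```

Call:
move_arm(jaw=[8.5, 8.5, 8.5, 8.5, 8.5, 8.5, 8.5, 8.5, 8.5, 8.5, 8.5, 8.5], dp=[[1, 0, 0], [1, 0, 0], [1, 0, 0], [1, 0, 0], [1, 0, 0], [1, 0, 0], [1, 0, 0], [0.8, 0, 0], [0.5, 0, 0], [0.4, 0, 0], [0.3, 0, 0], [0.3, 0, 0]], turn=[[0, 0, 0], [0, 0, 0], [0, 0, 0], [0, 0, 0], [0, 0, 0], [0, 0, 0], [0, 0, 0], [0, 0, 0], [0, 0, 0], [0, 0, 0], [0, 0, 0], [0, 0, 0]])

```text
time_s: 5.15
position: [0.5059, 0.0363, 0.0124]
tool_rot: [[0.996, -0.094, -0.002], [-0.094, -0.996, 0.0], [-0.002, -0.0, -1.0]]
ft_force: [-6.7, 0.9, 5.3]
grip_width: 0.0846
gripper_force: 3.1
```

```bash
python3 -c "
from h import *
st()"
```

```text
t 5.15 fence xy mm [-132.  -173.1] z 12.4 yaw -5.38 q [-9. 34. 97. -0. 49. 86.] f [-6.7  0.9  5.3] w 0.08460113788313006
```

Call:
move_arm(jaw=[8.5, 8.5, 8.5, 8.5, 8.5], dp=[[0.3, 0, 0], [0.3, 0, 0], [0.3, 0, 0], [0.2, 0, 0], [0, 0, 0]], turn=[[0, 0, 0], [0, 0, 0], [0, 0, 0], [0, 0, 0], [0, 0, 0]])

```text
time_s: 5.57
position: [0.5176, 0.0351, 0.0124]
tool_rot: [[0.996, -0.094, -0.001], [-0.094, -0.996, 0.0], [-0.001, -0.0, -1.0]]
ft_force: [-4.3, 0.6, 2.7]
grip_width: 0.0852
gripper_force: 1.8
```

```bash
python3 -c "
from h import *
st()"
```

```text
t 5.5667 fence xy mm [-120.3 -173.2] z 12.4 yaw -5.39 q [-9. 34. 96.  0. 50. 86.] f [-4.3  0.6  2.7] w 0.08516848483013692
```

Call:
move_arm(jaw=[8.5, 8.5, 8.5, 8.5], dp=[[0.1, 0, 0], [0.1, 0, 0], [0.1, 0, 0], [0, 0, 0]], turn=[[0, 0, 0], [0, 0, 0], [0, 0, 0], [0, 0, 0]])

```text
time_s: 5.9
position: [0.5175, 0.0352, 0.0123]
tool_rot: [[0.996, -0.094, -0.007], [-0.094, -0.996, 0.001], [-0.007, 0.0, -1.0]]
ft_force: [-16.5, 0.5, 12.3]
grip_width: 0.0852
gripper_force: 8.0
```

```bash
python3 -c "
from h import *
st();look('b',view=1)"
```

```text
t 5.9 fence xy mm [-120.3 -173.1] z 12.3 yaw -5.38 q [-9. 34. 95. -0. 51. 86.] f [-16.5   0.5  12.3] w 0.08516447754059112
dish 155 [ -18.8 -167.6] [ 53.7 162.8] yaw 1.96 rel fence 7.36
[[-55.9, -90.3], [-35.0, -251.8], [18.2, -244.9], [-2.6, -83.4]]
ram 144 0.82 [-174.  -372.2] 0.04126790062663021
```

View pics/b.png

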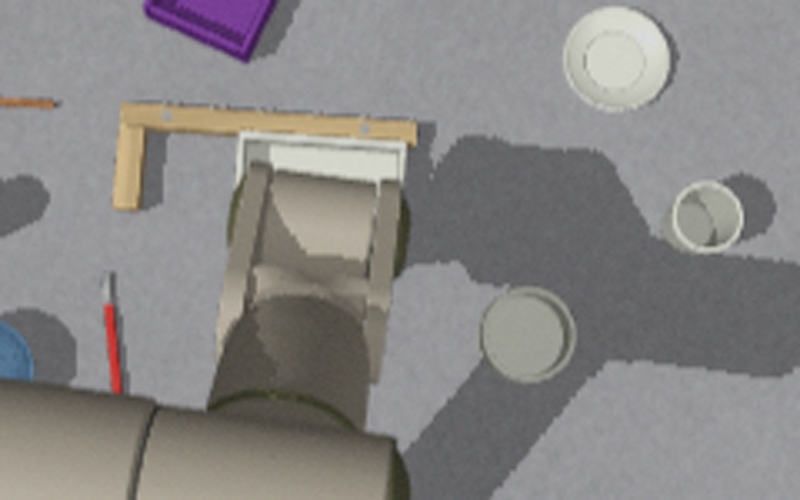

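The dish's long side is against the rail: pushing further only raised the force and moved nothing. Next I retreat, lift, turn a quarter turn and go to the free end of the dish.

Call:
move_arm(jaw=[8.5, 8.5, 8.5, 7, 5, 5, 5, 5, 5, 5, 5, 5], dp=[[-1, 0, 0], [-1.5, 0, 0], [-1.5, 0, 0], [0, 0, -3.5], [0, 0, -3.5], [0, 0, -3], [0, 0, 0], [0, 0, 0], [0, 0, 0], [0, 0, 0], [0, 0, 0], [0, 0, 0]], turn=[[0, 0, 0], [0, 0, 0], [0, 0, 0], [0, 0, 0], [0, 0, 0], [0, 0, 0], [0, 0, -0.12], [0, 0, -0.12], [0, 0, -0.12], [0, 0, -0.12], [0, 0, -0.12], [0, 0, -0.12]])

```text
time_s: 7.05
position: [0.4816, 0.0384, 0.1125]
tool_rot: [[0.807, 0.59, 0.002], [0.59, -0.807, -0.0], [0.002, 0.001, -1.0]]
ft_force: [0.4, 0.1, 0.2]
grip_width: 0.0502
gripper_force: 0.0
```

Call:
move_arm(jaw=[5, 5, 5, 5, 5, 5, 5, 5], dp=[[0, 0, 0], [0, 0, 0], [0, 0, 0], [0, 0, 0], [0, 0, 0], [0, 0, 0], [0, 0, 0], [0, 0, 0]], turn=[[0, 0, -0.12], [0, 0, -0.12], [0, 0, -0.12], [0, 0, -0.12], [0, 0, -0.12], [0, 0, -0.12], [0, 0, -0.131], [0, 0, 0]])

```text
out of range; nothing moved
```

```bash
python3 -c "
from h import *
st();look('c')"
```

```text
t 7.05 fence xy mm [-156.4 -173.3] z 112.5 yaw 36.19 q [-10.  23.  95.   0.  62.  44.] f [0.4 0.1 0.2] w 0.05015799717732153
dish 187 [ -30.9 -169.6] [159.8  65.1] yaw -6.22 rel fence -0.82
[[-64.6, -249.0], [0.4, -249.9], [2.7, -90.2], [-62.3, -89.2]]
ram 148 0.64 [-174.  -372.1] 0.0411284317926717
```

Call:
move_arm(jaw=[5, 5, 5, 5, 5, 5, 5, 5, 5, 5, 5, 5], dp=[[0, 0, 0], [0, 0, 0], [0, 0, 0], [0, 0, 0], [0, 0, 0], [0, 0, 0], [0, 0, 0], [0, 0, 0], [-3, 2.5, 0], [-3, 2.5, 0], [-3, 2.5, 0], [-3, 2.5, 0]], turn=[[0, 0, -0.1063], [0, 0, -0.1063], [0, 0, -0.1063], [0, 0, -0.1063], [0, 0, -0.1063], [0, 0, -0.1063], [0, 0, -0.1063], [0, 0, -0.1063], [0, 0, 0], [0, 0, 0], [0, 0, 0], [0, 0, 0]])

```text
time_s: 8.2
position: [0.5702, -0.092, 0.1125]
tool_rot: [[0.099, 0.995, 0.001], [0.995, -0.099, -0.0], [-0.0, 0.001, -1.0]]
ft_force: [0.7, 1.5, 0.4]
grip_width: 0.0501
gripper_force: 0.0
```

```bash
python3 -c "
from h import *
st();look('d')"
```

```text
t 8.2 fence xy mm [ -55.9 -294.8] z 112.5 yaw 84.35 q [-21.  31.  80.   0.  69. -15.] f [0.7 1.5 0.4] w 0.050067103902937504
dish 255 [ -54.  -162.2] [145.2 110.2] yaw -5.58 rel fence -0.18
[[-109.4, -234.7], [0.9, -235.0], [1.3, -89.8], [-108.9, -89.5]]
ram 82 0.74 [-174.  -372.5] 0.04110873248081486
```

Call:
move_arm(jaw=[5, 5, 5, 5, 5, 5, 5, 5, 5, 5, 5, 5], dp=[[0, 0, 3.5], [0, 0, 3.5], [0, 0, 3], [0, 0, 0], [1.5, 0, 0], [1, 0, 0], [0.5, 0, 0], [0.5, 0, 0], [0.8, 0, 0], [1, 0, 0], [1, 0, 0], [1, 0, 0]], turn=[[0, 0, 0], [0, 0, 0], [0, 0, 0], [0, 0, 0], [0, 0, 0], [0, 0, 0], [0, 0, 0], [0, 0, 0], [0, 0, 0], [0, 0, 0], [0, 0, 0], [0, 0, 0]])

```text
time_s: 9.35
position: [0.5765, -0.0185, 0.0137]
tool_rot: [[0.095, 0.996, 0.001], [0.995, -0.095, -0.003], [-0.002, 0.002, -1.0]]
ft_force: [-2.6, -7.1, 5.0]
grip_width: 0.0499
gripper_force: 3.6
```

```bash
python3 -c "
from h import *
st();look('e')"
```

```text
t 9.35 fence xy mm [ -56.6 -221. ] z 13.7 yaw 84.56 q [-14.  38.  86.  -0.  56.  -8.] f [-2.6 -7.1  5. ] w 0.04993045545599936
dish 177 [-54.4 -97.6] [ 89.7 109.7] yaw -6.04 rel fence -0.64
[[-109.8, -141.8], [-0.1, -143.0], [1.0, -53.3], [-108.8, -52.1]]
ram 146 0.6 [-174.  -372.2] 0.04119634889986765
ram 34 0.16 [-95.7 164.3] 0.024751913866378296
```

Call:
move_arm(jaw=[5, 5, 5, 5, 5, 5, 5, 5, 5], dp=[[1, 0, 0], [1, 0, 0], [1, 0, 0], [0.6, 0, 0], [0.4, 0, 0], [0.2, 0, 0], [0.2, 0, 0], [0.2, 0, 0], [0, 0, 0]], turn=[[0, 0, 0], [0, 0, 0], [0, 0, 0], [0, 0, 0], [0, 0, 0], [0, 0, 0], [0, 0, 0], [0, 0, 0], [0, 0, 0]])

```text
time_s: 10.25
position: [0.5808, 0.0275, 0.0128]
tool_rot: [[0.095, 0.996, 0.001], [0.996, -0.095, -0.001], [-0.001, 0.001, -1.0]]
ft_force: [-1.1, -4.6, 3.1]
grip_width: 0.0503
gripper_force: 2.1
```

```bash
python3 -c "
from h import *
st()"
```

```text
t 10.25 fence xy mm [ -56.6 -174.8] z 12.8 yaw 84.57 q [-9. 38. 85. -0. 56. -3.] f [-1.1 -4.6  3.1] w 0.05025688348099032
```

Call:
move_arm(jaw=[5, 5, 5, 5], dp=[[0.2, 0, 0], [0.1, 0, 0], [0.1, 0, 0], [0, 0, 0]], turn=[[0, 0, 0], [0, 0, 0], [0, 0, 0], [0, 0, 0]])

```text
time_s: 10.58
position: [0.5811, 0.0314, 0.0128]
tool_rot: [[0.095, 0.995, 0.001], [0.995, -0.095, -0.001], [-0.001, 0.001, -1.0]]
ft_force: [-0.7, -5.8, 5.4]
grip_width: 0.0499
gripper_force: 2.6
```

```bash
python3 -c "
from h import *
st()"
```

```text
t 10.5833 fence xy mm [ -56.7 -170.9] z 12.8 yaw 84.56 q [-9. 39. 85. -0. 56. -3.] f [-0.7 -5.8  5.4] w 0.049862449340762525
```

Call:
move_arm(jaw=[5, 5, 5, 5], dp=[[0.1, 0, 0], [0.1, 0, 0], [0.1, 0, 0], [0, 0, 0]], turn=[[0, 0, 0], [0, 0, 0], [0, 0, 0], [0, 0, 0]])

```text
time_s: 10.92
position: [0.5814, 0.0343, 0.0128]
tool_rot: [[0.095, 0.995, 0.001], [0.995, -0.095, -0.001], [-0.001, 0.001, -1.0]]
ft_force: [-1.0, -4.9, 4.0]
grip_width: 0.0502
gripper_force: 2.7
```

```bash
python3 -c "
from h import *
st()"
```

```text
t 10.9167 fence xy mm [ -56.7 -168. ] z 12.8 yaw 84.56 q [-8. 39. 85. -0. 56. -3.] f [-1.  -4.9  4. ] w 0.0501860256707396
```

Call:
move_arm(jaw=[5, 5, 5, 5, 5], dp=[[0.1, 0, 0], [0.1, 0, 0], [0.1, 0, 0], [0.1, 0, 0], [0, 0, 0]], turn=[[0, 0, 0], [0, 0, 0], [0, 0, 0], [0, 0, 0], [0, 0, 0]])

```text
time_s: 11.33
position: [0.5815, 0.0354, 0.0128]
tool_rot: [[0.095, 0.996, -0.0], [0.995, -0.095, -0.006], [-0.006, 0.0, -1.0]]
ft_force: [-4.5, -20.8, 5.1]
grip_width: 0.0498
gripper_force: 11.2
```

```bash
python3 -c "
from h import *
st(); look('f')"
```

```text
t 11.3333 fence xy mm [ -56.6 -166.9] z 12.8 yaw 84.57 q [-8. 39. 85. -0. 56. -2.] f [ -4.5 -20.8   5.1] w 0.04983733412010801
dish 167 [-54.2 -38.3] [ 77.7 110.1] yaw -5.36 rel fence 0.04
[[-109.2, -77.2], [0.9, -77.1], [0.9, 0.6], [-109.3, 0.5]]
ram 142 0.81 [-173.9 -372.3] 0.041276331070904504
```

The dish is now against the stop too: the force rose to 21 N with no further motion, and vision gives 0.04° of yaw relative to the fence. Next, the ramekin: first get behind it on the diagonal to its target.

Call:
move_arm(jaw=[5, 5, 5, 5, 5, 5, 5, 5, 5, 5, 5, 5], dp=[[-1, 0, 0], [-2, 0, 0], [0, 0, -3.4], [0, 0, -3.4], [0, 0, -3.2], [-3.4, -2.35, 0], [-3.4, -2.35, 0], [-3.4, -2.35, 0], [-3.4, -2.35, 0], [-3.4, -2.35, 0], [-3.4, -2.35, 0], [-3.4, -2.35, 0]], turn=[[0, 0, 0], [0, 0, 0], [0, 0, 0], [0, 0, 0], [0, 0, 0], [0, 0, 0], [0, 0, 0], [0, 0, 0], [0, 0, 0], [0, 0, 0], [0, 0, 0], [0, 0, 0]])

```text
time_s: 12.48
position: [0.391, -0.2131, 0.1123]
tool_rot: [[0.095, 0.996, 0.001], [0.996, -0.095, 0.001], [0.001, 0.001, -1.0]]
ft_force: [-0.0, -0.1, -0.5]
grip_width: 0.0499
gripper_force: 0.0
```

Call:
move_arm(jaw=[5, 5, 5, 5, 5, 5, 5], dp=[[0, 0, 0], [0, 0, 0], [0, 0, 0], [0, 0, 0], [0, 0, 0], [0, 0, 0], [0, 0, 0]], turn=[[0, 0, 0.108], [0, 0, 0.108], [0, 0, 0.108], [0, 0, 0.108], [0, 0, 0.108], [0, 0, 0.108], [0, 0, 0]])

```text
time_s: 13.07
position: [0.3924, -0.212, 0.1122]
tool_rot: [[0.679, 0.734, 0.0], [0.734, -0.679, 0.001], [0.001, -0.0, -1.0]]
ft_force: [0.5, -0.9, 0.5]
grip_width: 0.0497
gripper_force: 0.0
```

```bash
cat >> h.py <<'E'
def side():
    im,d=cams.get_image("side"); x,N,f,P=fence("side",im,d); W=cloud("side",d)
    print("side fence",x,np.degrees(x[2]))
    D=W[(W[...,2]>.034)&(W[...,2]<.046)&(cv2.cvtColor(im,cv2.COLOR_RGB2HSV)[...,1]<60)]; c,s=np.cos(x[2]),np.sin(x[2]); q=(D[:,:2]-x[:2])@np.array([[c,-s],[s,c]])
    D=D[(abs(q[:,0]+.055)<.075)&(abs(q[:,1]+.08)<.095)]; b=cv2.boxPoints(cv2.minAreaRect((D[:,:2]*1000).astype(np.float32)))/1000
    print("side dish in side fence",len(D),rect(D)[1:],(((b-x[:2])@np.array([[c,-s],[s,c]]))*1000).round(1).tolist())
E
python3 -c "
from h import *
st(); look('g');side()"
```

```text
t 13.0667 fence xy mm [-221.6 -431. ] z 112.2 yaw 47.21 q [-44.  20. 101.   0.  60.  -1.] f [ 0.5 -0.9  0.5] w 0.0497491875099199
dish 340 [-54.3 -79. ] [159.8 109.9] yaw -5.44 rel fence -0.04
[[-109.3, -158.9], [0.6, -159.0], [0.7, 0.8], [-109.2, 0.9]]
ram 140 0.94 [-173.9 -372.3] 0.04121880966601226
ram 114 0.35 [-242.1  130.5] 0.04725443811161917
side fence [ 0.65553707  0.20269247 -0.09140811] -5.237298632699809
side dish in side fence 563 (array([164.44854736, 110.10124969]), 84.27814483642578) [[-110.5, -162.3], [-0.5, -163.2], [0.9, 1.3], [-109.2, 2.2]]
```

Call:
move_arm(jaw=[5, 5, 5, 5, 5, 5, 5, 5, 5, 5, 5, 5], dp=[[0, 0, 3.5], [0, 0, 3.5], [0, 0, 3], [0, 0, 0], [1.5, 0, 0], [0.6, 0, 0], [0.4, 0, 0], [0.4, 0, 0], [0.4, 0, 0], [0.7, 0, 0], [1, 0, 0], [1, 0, 0]], turn=[[0, 0, 0], [0, 0, 0], [0, 0, 0], [0, 0, 0], [0, 0, 0], [0, 0, 0], [0, 0, 0], [0, 0, 0], [0, 0, 0], [0, 0, 0], [0, 0, 0], [0, 0, 0]])

```text
time_s: 14.27
position: [0.4336, -0.1677, 0.0127]
tool_rot: [[0.676, 0.736, 0.0], [0.736, -0.676, -0.001], [-0.0, 0.001, -1.0]]
ft_force: [-2.8, -1.6, 4.0]
grip_width: 0.0502
gripper_force: 2.1
```

```bash
python3 -c "
from h import *
st(); look('h')"
```

```text
t 14.2667 fence xy mm [-184.8 -383. ] z 12.7 yaw 47.43 q [-36.  31. 104.  -0.  45.   7.] f [-2.8 -1.6  4. ] w 0.05015743937819767
dish 338 [-54.3 -79.1] [159.8 109.9] yaw -5.43 rel fence -0.03
[[-109.3, -159.0], [0.6, -159.0], [0.7, 0.8], [-109.2, 0.8]]
ram 64 0.57 [-156.4 -348.5] 0.04115093768720302
```

Call:
move_arm(jaw=[5, 5, 5, 5, 5, 5, 5, 5, 5, 5, 5, 5], dp=[[1.2, 0, 0], [1.2, 0, 0], [1.2, 0, 0], [1.2, 0, 0], [1.2, 0, 0], [1.2, 0, 0], [1.2, 0, 0], [1.2, 0, 0], [1.2, 0, 0], [1.2, 0, 0], [1, 0, 0], [0.7, 0, 0]], turn=[[0, 0, 0], [0, 0, 0], [0, 0, 0], [0, 0, 0], [0, 0, 0], [0, 0, 0], [0, 0, 0], [0, 0, 0], [0, 0, 0], [0, 0, 0], [0, 0, 0], [0, 0, 0]])

```text
time_s: 15.42
position: [0.5264, -0.0661, 0.0123]
tool_rot: [[0.676, 0.737, 0.0], [0.737, -0.676, 0.0], [0.0, 0.0, -1.0]]
ft_force: [-1.5, -1.0, -0.8]
grip_width: 0.0501
gripper_force: 0.5
```

```bash
python3 -c "
from h import *
st(); look('i',view=1)"
```

```text
t 15.4167 fence xy mm [-101.9 -273.1] z 12.3 yaw 47.49 q [-20.  35.  94.   0.  51.  23.] f [-1.5 -1.  -0.8] w 0.050069219649301604
dish 348 [-54.1 -79. ] [159.8 110.1] yaw -5.32 rel fence 0.08
[[-109.1, -159.0], [1.0, -158.9], [0.8, 0.9], [-109.3, 0.8]]
```

View pics/i.png

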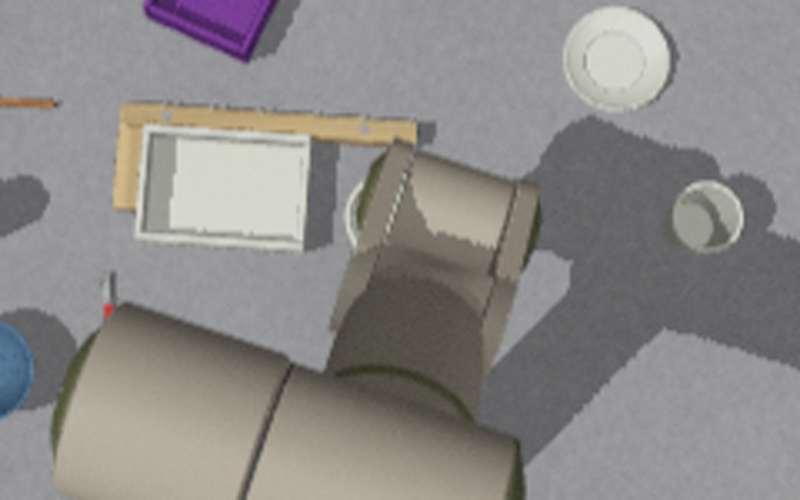

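The picture shows the ramekin's left edge at about (347,210), behind the wrist, roughly 35 mm short of the dish's end at column 308. I'll push on, stop just short, then back off and close the fingers for the last push.

Call:
move_arm(jaw=[5, 5, 5, 5, 5, 5, 5, 5, 0, 0, 0, 0], dp=[[1, 0, 0], [1, 0, 0], [0.6, 0, 0], [0.4, 0, 0], [0.2, 0, 0], [0, 0, 0], [-1, 0, 0], [-2, 0, 0], [-0.5, 0, 0], [0, 0, 0], [0, 0, 0], [0, 0, 0]], turn=[[0, 0, 0], [0, 0, 0], [0, 0, 0], [0, 0, 0], [0, 0, 0], [0, 0, 0], [0, 0, 0], [0, 0, 0], [0, 0, 0], [0, 0, 0], [0, 0, 0], [0, 0, 0]])

```text
time_s: 16.57
position: [0.5239, -0.0692, 0.0124]
tool_rot: [[0.676, 0.737, 0.0], [0.737, -0.676, -0.0], [0.0, 0.0, -1.0]]
ft_force: [-0.1, 0.3, -1.0]
grip_width: 0.0018
gripper_force: 0.0
```

```bash
python3 -c "
from h import *
st(); look('j')
im,d=cams.get_image('side');W=cloud('side',d);m=region(W,FO+FR@np.array([-.05,-.21]),.06,.042,.056);print(len(m),tf(circ(m)[:2]) if len(m)>20 else 0)"
```

```text
t 16.5667 fence xy mm [-104.1 -276.5] z 12.4 yaw 47.44 q [-20.  35.  94.   0.  51.  22.] f [-0.1  0.3 -1. ] w 0.0018428078534577451
dish 341 [-54.  -79.1] [159.7 110. ] yaw -5.32 rel fence 0.08
[[-108.9, -159.0], [1.1, -158.9], [0.9, 0.9], [-109.1, 0.7]]
251 [-0.05361889 -0.20783036]
```

Call:
move_arm(jaw=[0, 0, 0, 0, 0, 0, 0, 0, 0], dp=[[1, 0, 0], [1, 0, 0], [0.5, 0, 0], [0.3, 0, 0], [0.3, 0, 0], [0.3, 0, 0], [0.3, 0, 0], [0.2, 0, 0], [0, 0, 0]], turn=[[0, 0, 0], [0, 0, 0], [0, 0, 0], [0, 0, 0], [0, 0, 0], [0, 0, 0], [0, 0, 0], [0, 0, 0], [0, 0, 0]])

```text
time_s: 17.52
position: [0.5502, -0.0403, 0.0123]
tool_rot: [[0.676, 0.737, 0.0], [0.737, -0.676, 0.0], [0.0, 0.0, -1.0]]
ft_force: [-0.0, -0.5, -0.2]
grip_width: 0.0
gripper_force: 0.0
```

```bash
cat >> h.py <<'E'
def sram():
    im,d=cams.get_image('side');W=cloud('side',d);o=np.array([.6555,.2027]);m=region(W,FO+FR@np.array([-.05,-.205]),.06,.042,.056);q=circ(m);print("side ram",len(m),((q[:2]-o)@FR*1000).round(1),q[2])
E
python3 -c "
from h import *
st(); sram()"
```

```text
t 17.5167 fence xy mm [ -80.7 -245.2] z 12.3 yaw 47.45 q [-16.  36.  90.   0.  53.  26.] f [-0.  -0.5 -0.2] w 6.872424245523747e-06
side ram 281 [ -48.  -206.1] 0.041690914215417
```

Call:
move_arm(jaw=[0, 0, 0, 0, 0], dp=[[0.2, 0, 0], [0.1, 0, 0], [0.1, 0, 0], [0.1, 0, 0], [0, 0, 0]], turn=[[0, 0, 0], [0, 0, 0], [0, 0, 0], [0, 0, 0], [0, 0, 0]])

```text
time_s: 17.98
position: [0.553, -0.0384, 0.0124]
tool_rot: [[0.676, 0.737, -0.001], [0.737, -0.676, -0.003], [-0.003, 0.001, -1.0]]
ft_force: [-4.4, -10.5, 0.1]
grip_width: -0.0003
gripper_force: 5.3
```

```bash
python3 -c "
from h import *
st(); sram()"
```

```text
t 17.9833 fence xy mm [ -78.1 -243.1] z 12.4 yaw 47.47 q [-16.  37.  90.  -0.  54.  27.] f [ -4.4 -10.5   0.1] w -0.0003202977978852382
side ram 285 [ -45.9 -203.9] 0.04161110386791401
```

Call:
move_arm(jaw=[0, 0, 0, 0], dp=[[0.1, 0.1, 0], [0.1, 0.1, 0], [0.1, 0.1, 0], [0, 0, 0]], turn=[[0, 0, 0], [0, 0, 0], [0, 0, 0], [0, 0, 0]])

```text
time_s: 18.37
position: [0.5562, -0.0396, 0.0124]
tool_rot: [[0.676, 0.737, -0.004], [0.737, -0.676, -0.004], [-0.006, 0.0, -1.0]]
ft_force: [-10.8, -19.3, 5.6]
grip_width: -0.0001
gripper_force: 10.9
```

```bash
python3 -c "
from h import *
st(); sram()"
```

```text
t 18.3667 fence xy mm [ -74.8 -243.9] z 12.4 yaw 47.48 q [-16.  37.  89.  -0.  54.  27.] f [-10.8 -19.3   5.6] w -0.00012207051633451985
side ram 288 [ -43.7 -203.7] 0.04173457397626011
```

Call:
move_arm(jaw=[0, 0, 0, 0, 0, 0, 0, 0, 0, 0, 0, 0], dp=[[-1, 0, 0], [-2, 0, 0], [-2, 0, 0], [0, 0, 0], [0, 0, 0], [0, 0, 0], [0, 0, 0], [0, 0, 0], [0, 0, 0], [0, 0, 0], [0, 0, 0], [0, 0, 0]], turn=[[0, 0, 0], [0, 0, 0], [0, 0, 0], [0, 0, 0.115], [0, 0, 0.115], [0, 0, 0.115], [0, 0, 0.115], [0, 0, 0.115], [0, 0, 0.115], [0, 0, 0.115], [0, 0, 0.115], [0, 0, 0]])

```text
time_s: 19.42
position: [0.5239, -0.0735, 0.0123]
tool_rot: [[0.995, -0.096, 0.0], [-0.096, -0.995, 0.0], [0.0, -0.0, -1.0]]
ft_force: [-0.3, 0.3, 1.0]
grip_width: -0.0001
gripper_force: 0.0
```

```bash
python3 -c "
from h import *
st(); sram();look('k')"
```

```text
t 19.4167 fence xy mm [-103.8 -280.7] z 12.3 yaw -5.5 q [-21.  35.  94.   0.  51.  75.] f [-0.3  0.3  1. ] w -0.00012053889799040552
side ram 257 [ -43.5 -203.3] 0.04112090132374046
dish 342 [-54.1 -82.9] [167.6 109.8] yaw -5.36 rel fence 0.04
[[-109.0, -166.7], [0.8, -166.7], [0.7, 0.9], [-109.1, 0.9]]
```

Call:
move_arm(jaw=[0, 0, 0, 0, 0, 0, 0, 0, 0, 0, 0, 0], dp=[[-2.6, 0, 0], [0, -2.7, 0], [0, -2.7, 0], [0, -2.6, 0], [0, 0, 0], [1, 0, 0], [1, 0, 0], [0.5, 0, 0], [0.3, 0, 0], [0.2, 0, 0], [0.2, 0, 0], [0, 0, 0]], turn=[[0, 0, 0], [0, 0, 0], [0, 0, 0], [0, 0, 0], [0, 0, 0], [0, 0, 0], [0, 0, 0], [0, 0, 0], [0, 0, 0], [0, 0, 0], [0, 0, 0], [0, 0, 0]])

```text
time_s: 20.62
position: [0.5369, 0.0054, 0.0123]
tool_rot: [[0.996, -0.092, -0.001], [-0.092, -0.996, 0.0], [-0.001, 0.0, -1.0]]
ft_force: [0.1, -0.1, 0.0]
grip_width: -0.0002
gripper_force: 0.0
```

```bash
python3 -c "
from h import *
st(); sram()"
```

```text
t 20.6167 fence xy mm [ -98.2 -200.9] z 12.3 yaw -5.26 q [-12.  35.  93.  -0.  52.  83.] f [ 0.1 -0.1  0. ] w -0.00020608791617137345
side ram 241 [ -44.6 -203.8] 0.04193790656664331
```

Call:
move_arm(jaw=[0, 0, 0, 0], dp=[[0.1, 0, 0], [0.1, 0, 0], [0.1, 0, 0], [0, 0, 0]], turn=[[0, 0, 0], [0, 0, 0], [0, 0, 0], [0, 0, 0]])

```text
time_s: 21.0
position: [0.5372, 0.0055, 0.0122]
tool_rot: [[0.996, -0.091, -0.007], [-0.091, -0.996, 0.001], [-0.007, 0.0, -1.0]]
ft_force: [-12.5, -1.5, 9.2]
grip_width: 0.0
gripper_force: 5.9
```

```bash
python3 -c "
from h import *
st(); sram()"
```

```text
t 21.0 fence xy mm [ -97.9 -200.8] z 12.2 yaw -5.24 q [-12.  36.  92.  -0.  52.  83.] f [-12.5  -1.5   9.2] w 1.1430859695111568e-05
side ram 236 [ -44.3 -203.9] 0.04181946108887073
```

Call:
move_arm(jaw=[0, 0, 0, 0, 0, 0, 0, 0, 0, 0, 0, 0], dp=[[-1, 0, 0], [-2, 0, 0], [-2, 0, 0], [0, 0, -3.5], [0, 0, -3.5], [0, 0, -3.5], [0, 0, -3], [-1, 3.5, 0], [-1, 3.5, 0], [-1, 3.5, 0], [-1, 3.5, 0], [-1, 3.5, 0]], turn=[[0, 0, 0], [0, 0, 0], [0, 0, 0], [0, 0, 0], [0, 0, 0], [0, 0, 0], [0, 0, 0], [0, 0, 0], [0, 0, 0], [0, 0, 0], [0, 0, 0], [0, 0, 0]])

```text
time_s: 22.05
position: [0.4235, -0.1611, 0.1476]
tool_rot: [[0.996, -0.091, 0.001], [-0.091, -0.996, -0.0], [0.001, 0.0, -1.0]]
ft_force: [0.9, -0.1, -0.1]
grip_width: 0.0002
gripper_force: 0.0
```

```bash
python3 -c "
from h import *
st(); sram(); look('m'); side()
a=cams.get_image('top')[0][140:220,250:360,::-1]; b=cams.get_image('side')[0][140:260,215:345,::-1]
cv2.imwrite('pics/fin.png',np.hstack([cv2.resize(a,(440,400),interpolation=cv2.INTER_CUBIC)[:,:400],cv2.resize(b,(400,400),interpolation=cv2.INTER_CUBIC)]))"
```

```text
t 22.05 fence xy mm [-195.4 -377.3] z 147.6 yaw -5.24 q [-36.  17.  97.   0.  66.  59.] f [ 0.9 -0.1 -0.1] w 0.00023382737455507073
side ram 257 [ -43.4 -203.4] 0.041094964155481674
dish 338 [-54.3 -82.7] [167.8 110. ] yaw -5.29 rel fence 0.11
[[-109.2, -166.8], [0.8, -166.5], [0.5, 1.3], [-109.5, 1.1]]
ram 141 0.58 [ -43.3 -202.8] 0.0411995315913551
side fence [ 0.65454244  0.20247862 -0.09402496] -5.387233233374384
side dish in side fence 645 (array([177.52359009, 108.80251312]), 84.5216293334961) [[-108.8, -174.8], [-0.0, -175.0], [0.3, 2.5], [-108.5, 2.7]]
```

View pics/fin.png

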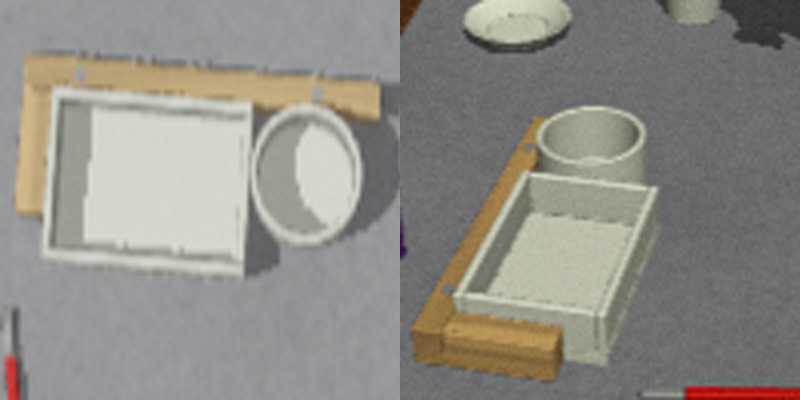

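The final views show the dish seated in the corner. The ramekin touches both the rail and the dish's free end: its centre is 43.8 mm from that end by the top camera, against a 44 mm radius. The pen, saucer and cup that show in these views look undisturbed, so I'm handing in.

```bash
python3 -c "
from rig import ticket
print(ticket.close_job())"
```

```text
the job is handed in; nothing more can be done
None
```

I handed the job in at about 22 s: the dish is flush in the fence corner, and the ramekin is against the long rail and touching the dish's free end.

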